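Close and lock the sloping bench jig

ROBOT

A 6-joint arm with a two-finger parallel gripper is mounted at the origin on the work surface. World frame = base frame: x ahead of the robot, y to its left, z up, the work surface at z = 0. Lengths are in m, angles in rad, forces in N, time in s.
With the tool pointing down it reaches from about 0.35 to 0.775 m from the base axis. Payload 5.5 kg.
Tool frame: the origin (TCP) lies at the very end of the fingers, on their centre line; the grasp point (between the pads) lies 19 mm behind it (grip_point_offset is the distance from the TCP to the grasp point, in m); z points along the fingers, y is the direction in which the jaws open and shut (so a half turn about z gives the same grasp; the last joint's range is limited). The gripper opens to 85 mm and grips with 20 to 120 N. Pads are 22 mm wide; open, the fingers measure 114 mm over their backs; the gripper's body (76 mm by 85 mm) begins 54 mm behind the grasp point. The pads swing forward as they close: fully open they stand 13 mm farther back than shut.
Start: joints at [1.165, 0.313, 0.046, 1.304, 0, 1.431], TCP at [0.151, 0.555, 0.204] pointing down, gripper open.
Joint ranges: [-2.76, 2.76], [-0.86, 1.69], [-1.03, 1.26], [-2.2, 2.34], [-1.47, 1.5], [-3.14, 3.14]. Speed limits (rad/s): [2.57, 2.57, 3.14, 3.14, 3.14, 3.14].

INTERFACE

Orientations are given as a unit quaternion [w, x, y, z].
In Python, from workcell import * gives the robot as it stands.
- The arm moves only by the shell command python3 -m crank 'ROWS' [OPENING] [FORCE]. ROWS is a JSON object of lists of equal length, an entry for each row: "travel": the shift along the tool's x, y, z in units of 40 mm (1.0 is 40 mm), a list of three; "turn": the turn about the tool's z in rad. In form: {"travel": [[x, y, z], ...], "turn": [turn, ...]}. A call has 1 to 5 rows; each row is the pose to reach, as a shift and turn from the pose commanded when the call began, along the tool's axes at that moment; what a row does not reach only later rows make up. A row lasts 1/12 s, in which the tool goes at most 41.7 mm and 7.16 degrees, less where a joint would pass 70% of its speed; a pose out of reach is approached as far as the arm can. A call with a gripper value outside its range is refused whole. OPENING is the finger opening in mm, from 0 to 85.4, set as the call begins (- or left out, the last holds). The fingers move at their own pace and stop on an object; FORCE is the grip in N (left out, the last holds). Time passes only in rows, so rows that repeat a pose let the fingers close. It gives the time, the measured TCP pose, the force and the opening at its end, in the units of the state.
- get_state(): the state, without advancing time (a new reading comes with each control period).
- read_camera(name): name is "scene" or "top" or "wrist"; returns a dict with "image" (400x640x3 uint8, red, green, blue), "K" (3x3 intrinsics, pixels), "k1" (the pictures are not rectified: a ray, as slopes to the right and down, at radius r is drawn at 1 + k1 r^2 times it, then the intrinsics apply), "R" (3x3) and "t" (3): a world point X has camera coordinates R X + t. Camera axes: x right, y down, z forward; pixel columns grow to the right and rows downward; lengths in m; the calibration is good to about 2 mm. A picture is of the moment at which its call begins. There is no depth.
- hand_in(): hands the job in, once; it reports no verdict.
The state is a dict: "clock": time; "joint_pos": joint angles; "qvel": joint speeds; "tau": joint torques, N m; "tcp_pos": TCP position; "orientation": TCP orientation; "wrist_force": force on the tool from outside, world axes, zero at the start; "ft_torque": the same for the moment, N m; "finger_gap": finger opening in m.
Only numpy, scipy, OpenCV 4.12 (cv2) and the standard library are available. Lean on these libraries where they do the work, as an engineer would, in place of code of your own. Each camera call takes 0.05 s, during which the arm holds its last target. There are 200 camera calls.

TASK

Push the blue sliding jaw of the sloping jig all the way up the slope until it is fully home against the white board, then take the red-handled pin out of the rack and put its shaft through the hole in the jaw and on through the ramp, square to the slope, until its handle sits on the jaw. Let go of it there, and leave the other two pins and the other things on the bench where they are.

Things in the scene. Friction and masses are not known exactly. Their poses are not given: they have to be found in the camera images.
- jig: Fixed wooden jig. Origin: centre of the underside of its base board (270 x 170 x 18 mm); x level to its high end, z up. A ramp (150 wide, 270 long, 25 mm thick) climbs at 30 degrees to +x. On it: rails 22 mm high at y = -66 and +66 mm, the blue jaw between them, above it a white board (60 x 118 x 18 mm), at the top a dark stop 34 mm high. Nothing stands over 42 mm above the jaw's plate.
- ramp_hole (a point): Centre of the mouth of the round hole in the ramp, on its upper face. Axes: x up the slope (30 degrees above level), y across the ramp, z square out of the face = the hole's axis (30 degrees from vertical, leaning to the low end). The hole is 17.5 mm wide, right through the 25 mm ramp, with free room for the pin below.
- jaw (a joint): Position of the blue sliding jaw, in m along the slope: 0 = fully home against the white board, with its hole over the ramp's hole; grows as the jaw stands farther down the slope, to 0.045. It stays where it is left; pushing it up the slope takes about 7 N. Mass 0.4 kg.
- jaw_hole (a point): Centre of the mouth of the round hole in the jaw, on top of the jaw's plate; moves with the jaw, axes as ramp_hole. With the jaw home it lies 22 mm out from ramp_hole along z. The hole is 16.5 mm wide, right through the plate (22 mm thick, from 50 mm below the hole to 60 mm above it along the slope, 116 mm wide).
- jaw_push (a point): Middle of the flat face, turned down the slope, of the blue rib across the upper end of the jaw: the place to push up the slope. It lies 42 mm up the slope from jaw_hole and 25 mm out from the plate's top. The rib is 100 mm wide, 18 mm thick and stands 42 mm above the plate. Axes as ramp_hole.
- pin_red: Loose locking pin with red handle, about 0.16 kg, 130 mm long. Origin: centre of the handle's underside (the shoulder); z along the pin to the handle's end. Handle: square, 28 x 28 mm across x and y, z = 0 to 50 mm. Shaft: steel, 14 mm round, z = 0 to -80 mm, the last 15 mm tapering to a 5 mm nose. At first it hangs upright in one of the rack's holes, its shoulder on the rack's top.
- pin_red_tip (a point): End of the red pin's nose, on its axis, 80 mm below the shoulder.
- pin_blue: Pin just like the red one, but with a blue handle; stays in the rack.
- pin_yellow: Pin just like the red one, but with a yellow handle; stays in the rack.
- rack: Fixed wooden pin rack, 70 mm (x) by 260 mm (y), 110 mm high; its top board is 20 mm thick with three 17 mm holes in a row along y, 90 mm apart, free below. Origin: centre of its underside, on the bench.
- glue: Bystander: white glue bottle, 56 mm across, 160 mm high, upright. Origin: centre of its underside.
- hammer: Bystander: hammer with green handle lying on the bench, 260 mm long along its x, head 26 mm wide and about 85 mm across y. Origin: middle of its length, on the bench.
- drill: Bystander: cordless drill lying on its side, about 240 mm by 200 mm, 60 mm high. Origin: on the bench under its motor.
- screw_tub: Bystander: orange round tub, 80 mm across, 50 mm high. Origin: centre of its underside.
- offcut: Bystander: white board offcut lying flat, 90 x 160 x 18 mm. Origin: centre of its underside.

How it is judged:
By the outcome, as a careful person would: the job done as asked, in the order asked, and still so for the second after the job is handed in, with the robot touching nothing.
It also fails if it takes over 61 s, if anything falls off the work surface, if the arm or the gripper's body presses on something with over 40 N, if the wrist force passes 120 N, or if a joint passes its speed limit or range.

## Working session

There is one attempt and no reset: what is moved stays moved. The work goes in short steps, Python scripts to look and compute and a shell command to move; the robot and the scene stay as the last step left them, time stands still between calls to the robot, and variables do not carry over. Pictures are saved under pics/ and viewed, about 8 in all and at most 12, crops included, and the job is handed in when it is done.

```bash
ls; mkdir -p pics
python3 - <<'E'
from workcell import *
import cv2,numpy as np
s=get_state();print(s)
for n in["scene","top","wrist"]:
    c=read_camera(n);print(n,c["K"],c["k1"],c["R"],c["t"]);cv2.imwrite(f"pics/{n}0.png",c["image"][:,:,::-1])
    np.savez(f"pics/{n}0.npz",**c)
E
```

```text
pics
{'clock': 0.0, 'joint_pos': array([ 1.16538674e+00,  3.14000414e-01,  4.49868432e-02,  1.30361202e+00,
       -8.26740075e-06,  1.43120575e+00]), 'qvel': array([ 0.000626  , -0.00063258, -0.00047682, -0.00140608, -0.00182257,
        0.00040091]), 'tau': array([-4.48649007e-05, -4.80628288e+01,  2.98532206e+01,  1.91841857e-02,
       -3.31336578e-04, -7.66178971e-06]), 'tcp_pos': array([0.15083469, 0.55428025, 0.20261214]), 'orientation': array([-2.42182556e-04,  1.32518484e-01,  9.91180112e-01, -8.81994032e-04]), 'wrist_force': array([-0.46412717,  0.15598583,  0.62755837]), 'ft_torque': array([-0.06294399,  0.0040388 , -0.06084396]), 'finger_gap': 0.08540760010322138}
scene [[391.17856021   0.         318.86380407]
 [  0.         391.17856021 200.89800366]
 [  0.           0.           1.        ]] -0.01461968310851429 [[-0.62629307  0.77931663 -0.0205568 ]
 [ 0.47733676  0.36249407 -0.80046716]
 [-0.61636565 -0.51113954 -0.599024  ]] [ 0.35855221 -0.16352243  1.57283684]
top [[443.86469791   0.         318.59748958]
 [  0.         443.86469791 196.97104723]
 [  0.           0.           1.        ]] -0.0995116338369751 [[ 0.01567214 -0.99987651  0.0011602 ]
 [-0.97475869 -0.01553688 -0.2227198 ]
 [ 0.22271032  0.00235958 -0.97488181]] [-0.02774219  0.57997699  1.16172416]
wrist [[322.1748092    0.         316.89703707]
 [  0.         322.1748092  196.02048167]
 [  0.           0.           1.        ]] -0.021688926414006448 [[ 0.26268795  0.96487969 -0.00149399]
 [ 0.91500468 -0.24861753  0.31773536]
 [ 0.30620496 -0.08483226 -0.94817826]] [-0.57532461 -0.04175718  0.37909688]
```

View pics/scene0.png

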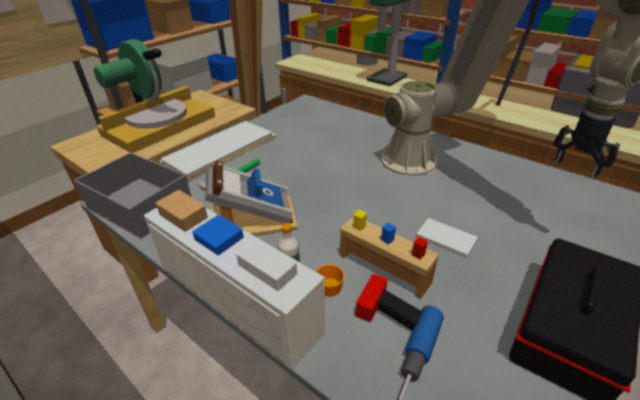

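View pics/top0.png

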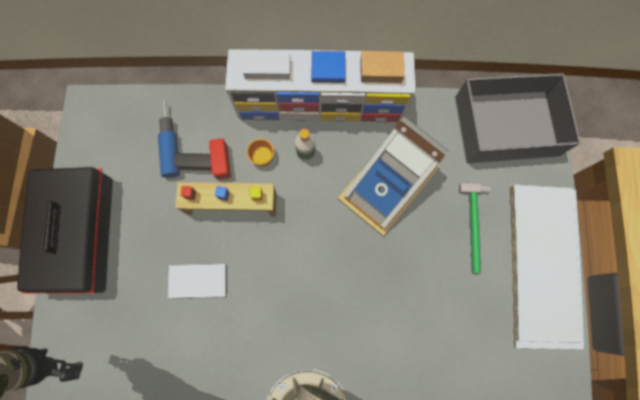

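The scene view shows the jig at about (255,195) and the rack at (390,255), with the red pin at its right end. In the top view the jig is at (392,180), its high end to the upper right, and the hole is at (381,189). The red handle is at (187,192). I'll enlarge both views for measuring.

```bash
cat > h.py <<'E'
import numpy as np,cv2
def ray(c,px):
    K,k1=c["K"],float(c["k1"])
    d=np.array([(px[0]-K[0,2])/K[0,0],(px[1]-K[1,2])/K[1,1]]);u=d.copy()
    for _ in range(20):u=d/(1+k1*(u@u))
    R=c["R"];v=R.T@np.array([u[0],u[1],1]);return -R.T@c["t"],v/np.linalg.norm(v)
def onz(c,px,z):
    o,v=ray(c,px);return o+v*(z-o[2])/v[2]
def tri(a,pa,b,pb):
    o1,v1=ray(a,pa);o2,v2=ray(b,pb)
    s=np.linalg.lstsq(np.c_[v1,-v2],o2-o1,rcond=None)[0]
    p,q=o1+s[0]*v1,o2+s[1]*v2;return (p+q)/2,np.linalg.norm(p-q)
def proj(c,X):
    p=c["R"]@X+c["t"];u=p[:2]/p[2];u=u*(1+float(c["k1"])*(u@u));return c["K"][:2,:2]@u+c["K"][:2,2]
def cam(n):
    from workcell import read_camera
    return read_camera(n)
E
python3 - <<'E'
from h import *
t=np.load("pics/top0.npz");s=np.load("pics/scene0.npz")
def big(im,x0,y0,w,h,f):return cv2.resize(im[y0:y0+h,x0:x0+w,::-1],None,fx=f,fy=f,interpolation=cv2.INTER_CUBIC)
a=big(t["image"],330,115,125,125,3.2);b=big(s["image"],195,145,125,125,3.2)
cv2.imwrite("pics/c1.png",np.hstack([a,b]))
def blob(c,lo,hi,box):
    x0,y0,x1,y1=box;h=cv2.cvtColor(c["image"],cv2.COLOR_RGB2HSV)[y0:y1,x0:x1]
    m=cv2.inRange(h,np.array(lo),np.array(hi));n,l,st,ce=cv2.connectedComponentsWithStats(m)
    i=1+np.argmax(st[1:,4]);return ce[i]+[x0,y0],st[i]+[x0,y0,0,0,0]
h=lambda c,x:cv2.cvtColor(c["image"],cv2.COLOR_RGB2HSV)[x[1],x[0]]
for n,lo,hi,bt,bs in[("red",(0,150,60),(8,255,255),(178,178,200,200),(408,232,432,262)),("blue",(100,130,60),(125,255,255),(212,182,232,204),(378,220,400,246)),("yel",(22,180,60),(35,255,255),(248,180,266,204),(350,206,370,232))]:
    p,sp=blob(t,lo,hi,bt);q,sq=blob(s,lo,hi,bs);print(n,p,sp,q,sq,tri(t,p,s,q),onz(t,p,.148))
E
```

```text
red [186.53535354 191.57575758] [182 187  10  11  99] [419.29310345 246.92241379] [412 237  16  22 232] (array([0.5725657 , 0.32550565, 0.14206472]), np.float64(0.003458744308558443)) [0.57040598 0.32524048 0.148     ]
blue [220.79452055 192.15068493] [217 188   9  10  73] [388.0990099  232.25247525] [382 223  14  20 202] (array([0.57220462, 0.23544553, 0.14185446]), np.float64(0.0020474214890419547)) [0.57025413 0.23492909 0.148     ]
yel [255.80681818 192.48863636] [251 188  10  11  88] [359.20792079 219.88613861] [353 210  13  21 202] (array([0.57307047, 0.14494291, 0.13863629]), np.float64(0.0002964989457892522)) [0.57077437 0.14367999 0.148     ]
```

View pics/c1.png

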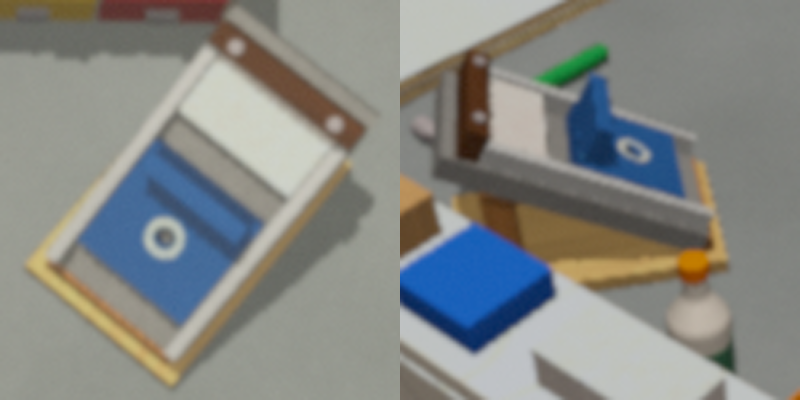

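The crop (3.2x) shows the jaw's ring at about (381.6,189.4) in the top view and (267.5,191.9) in the scene view. The jaw stands off the white board, with a grey gap between them. The tool can't be tilted, so I'll pivot the pin in the grip by levering its nose in the rack hole. Next I'll measure the jig's yaw and the hole.

Run:
```python
from h import *
t=np.load("pics/top0.npz");s=np.load("pics/scene0.npz")
T=lambda x,y:(x/3.2+330-.34,y/3.2+115-.34);S=lambda x,y:((x-400)/3.2+195-.34,y/3.2+145-.34)
H,e=tri(t,T(165,238),s,S(632,150));print("jawhole",H,e)
a=onz(t,T(28,264),.018);b=onz(t,T(175,382),.018);d=b-a;print(a,b,np.linalg.norm(d),"yaw from edge",np.arctan2(d[1],d[0])+np.pi/2)
# rails parallel: ends left rail low/high by triangulation not needed; screws in stop
p,e1=tri(t,T(236,47),s,S(480,60));q,e2=tri(t,T(336,124),s,S(480,117));d=q-p;print(p,q,e1,e2,np.linalg.norm(d),np.arctan2(d[1],d[0])+np.pi/2)
m=(p+q)/2;print("mid-hole",m-H,np.arctan2(m[1]-H[1],m[0]-H[0]))
# gap jaw top edge to white board
```

```text
jawhole [ 0.59659804 -0.18740376  0.10353687] 0.0010589336806218228
[ 0.5915275  -0.07541571  0.018     ] [ 0.48659897 -0.2061277   0.018     ] 0.16761748938901183 yaw from edge -0.6764131107469233
[ 0.71592923 -0.22817936  0.24879906] [ 0.6821857  -0.32093371  0.13791362] 0.01261443890883449 0.017053251282502867 0.14845057562343128 -0.3489107483339071
mid-hole [ 0.10245942 -0.08715278  0.08981947] -0.7048467966363873
```

```bash
cat >> h.py <<'E'
Y=-0.676
def go(X,yaw_y=None):
    "tool-axis shift in 40mm units to TCP X; yaw_y: wanted heading of tool y"
    from workcell import get_state
    from scipy.spatial.transform import Rotation as Ro
    s=get_state();q=s["orientation"];R=Ro.from_quat(np.r_[q[1:],q[0]]).as_matrix()
    d=R.T@(np.array(X)-s["tcp_pos"])/.04
    a=np.arctan2(R[1,1],R[0,1]);t=0 if yaw_y is None else -(((yaw_y-a)+np.pi/2)%np.pi-np.pi/2)
    print("t",s["clock"],"tcp",s["tcp_pos"].round(4),"travel",d.round(3),"turn",round(t,3),"xt",R[:,0].round(3),"yt",R[:,1].round(3),"F",s["wrist_force"].round(1))
E
python3 - <<'E'
from h import *
w=np.load("pics/wrist0.npz");print(-w["R"].T@w["t"])
f=np.array([np.cos(Y),np.sin(Y),0]);H=np.array([.5966,-.1874,.1035])
go(list((H-.04*f)[:2])+[.29],Y+np.pi/2)
E
```

```text
[0.07325751 0.57689711 0.37185962]
t 0.15 tcp [0.1509 0.5544 0.2028] travel [-14.706 -14.571  -2.162] turn 0.41 xt [-0.965  0.263  0.   ] yt [ 0.263  0.965 -0.001] F [ 0.7 -0.4 -0.3]
```

```bash
python3 -m crank '{"travel":[[-0.6,-0.6,-0.5],[-1.3,-1.3,-1.0],[-2.0,-2.0,-1.6],[-2.7,-2.7,-2.1],[-3.4,-3.4,-2.2]],"turn":[0,0,0,0,0]}' - 
python3 -m crank '{"travel":[[-0.7,-0.7,0],[-1.4,-1.4,0],[-2.1,-2.1,0],[-2.8,-2.8,0],[-3.5,-3.5,0]],"turn":[0,0,0,0,0]}'
python3 -m crank '{"travel":[[-0.7,-0.7,0],[-1.4,-1.4,0],[-2.1,-2.1,0],[-2.8,-2.8,0],[-3.5,-3.5,0]],"turn":[0,0,0,0,0]}'
python3 -m crank '{"travel":[[-0.7,-0.7,0],[-1.4,-1.4,0],[-2.1,-2.1,0],[-2.8,-2.8,0],[-3.5,-3.5,0]],"turn":[0.1,0.2,0.3,0.41,0.41]}' 0
python3 -c "
from h import *
f=np.array([np.cos(Y),np.sin(Y),0]);H=np.array([.5966,-.1874,.1035])
go(list((H-.04*f)[:2])+[.29],Y+np.pi/2)"
```

```text
clock: 0.57
tcp_pos: [0.2436, 0.3939, 0.2925]
orientation: [0.001, 0.132, 0.991, 0.001]
wrist_force: [1.1, -0.1, 0.6]
finger_gap: 0.0854
clock: 0.98
tcp_pos: [0.3415, 0.2207, 0.2902]
orientation: [0.0, 0.132, 0.991, 0.0]
wrist_force: [1.4, 0.8, -0.1]
finger_gap: 0.0854
clock: 1.4
tcp_pos: [0.4399, 0.0487, 0.2901]
orientation: [0.0, 0.133, 0.991, 0.0]
wrist_force: [0.4, 0.6, 0.7]
finger_gap: 0.0855
clock: 1.82
tcp_pos: [0.5382, -0.1232, 0.2899]
orientation: [-0.0, 0.334, 0.943, 0.0]
wrist_force: [0.5, 0.8, -0.4]
finger_gap: 0.0257
t 1.8167 tcp [ 0.5382 -0.1232  0.2899] travel [-1.145 -0.334 -0.004] turn -0.005 xt [-0.777  0.629  0.   ] yt [0.629 0.777 0.   ] F [ 0.5  0.8 -0.4]
```

```bash
python3 -m crank '{"travel":[[-0.5,-0.3,0],[-0.5,-0.3,0],[-0.5,-0.3,0],[-0.5,-0.3,0]],"turn":[0,0,0,0]}'
python3 - <<'E'
from h import *
c=cam("wrist");np.savez("pics/w1.npz",**c);t=np.load("pics/top0.npz")
im=c["image"][:,:,::-1].copy();cv2.imwrite("pics/w1.png",im)
print(proj(c,np.array([.5966,-.1874,.1035])))
E
```

```text
clock: 2.15
tcp_pos: [0.5453, -0.1426, 0.2898]
orientation: [-0.001, 0.332, 0.943, 0.0]
wrist_force: [0.5, -0.8, -0.8]
finger_gap: 0.0001
[313.22839371 220.28153618]
```

View pics/w1.png

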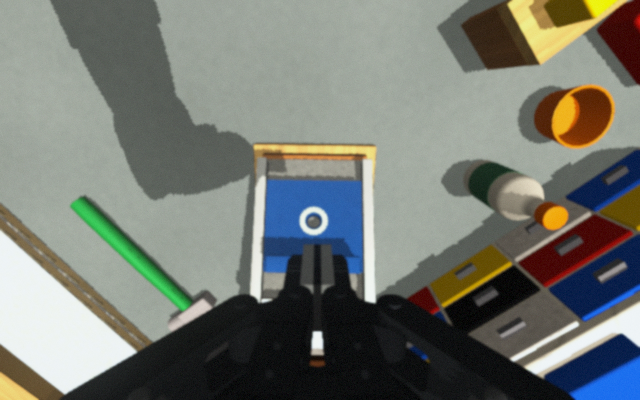

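The wrist view shows the ring at (313,220), within a pixel of the predicted projection. The jig's low edge is level at row 145, so the yaw and hole position are good. Next is going to the push start.

Run:
```python
from h import *
f=np.array([np.cos(Y),np.sin(Y),0]);H=np.array([.5966,-.1874,.1035])
go(H-.013*f+[0,0,.037],Y+np.pi/2)
```

```text
t 2.2 tcp [ 0.5453 -0.1421  0.2902] travel [-1.386 -0.084  3.741] turn 0.001 xt [-0.781  0.625  0.001] yt [0.625 0.781 0.   ] F [-0.4 -0.2 -0.2]
```

```bash
python3 -m crank '{"travel":[[-0.7,-0.1,0.8],[-1.4,-0.1,1.6],[-1.4,-0.1,2.4],[-1.4,-0.1,3.2],[-1.4,-0.1,3.74]],"turn":[0,0,0,0,0]}'
python3 -m crank '{"travel":[[-0.15,0,-0.087],[-0.3,0,-0.173],[-0.45,0,-0.26],[-0.6,0,-0.346]],"turn":[0,0,0,0]}'
python3 -m crank '{"travel":[[-0.15,0,-0.087],[-0.3,0,-0.173]],"turn":[0,0]}'
```

```text
clock: 2.62
tcp_pos: [0.5856, -0.1791, 0.1376]
orientation: [-0.002, 0.331, 0.944, 0.0]
wrist_force: [0.6, 0.1, -0.7]
finger_gap: -0.0003
clock: 2.95
tcp_pos: [0.6082, -0.1969, 0.1581]
orientation: [0.003, 0.331, 0.944, -0.0]
wrist_force: [0.5, -0.2, 0.7]
finger_gap: -0.0
clock: 3.12
tcp_pos: [0.6168, -0.2046, 0.1637]
orientation: [0.002, 0.332, 0.943, -0.0]
wrist_force: [0.0, -0.5, 0.7]
finger_gap: -0.0002
```

I rose along the slope before making contact, so the tip is now at the rib's top edge with no force on it. I'll back off and approach level instead.

```bash
python3 -m crank '{"travel":[[0.3,0,0.173],[0.6,0,0.346],[0.9,0,0.52],[0.9,0,0.62],[0.9,0,0.72]],"turn":[0,0,0,0,0]}'
python3 -m crank '{"travel":[[-0.15,0,0],[-0.25,0,0],[-0.35,0,0]],"turn":[0,0,0]}'
python3 -m crank '{"travel":[[-0.1,0,0],[-0.1,0,0]],"turn":[0,0]}'
```

```text
clock: 3.53
tcp_pos: [0.5876, -0.1815, 0.1332]
orientation: [0.001, 0.331, 0.943, -0.0]
wrist_force: [-0.9, -0.6, 0.2]
finger_gap: 0.0001
clock: 3.78
tcp_pos: [0.5993, -0.1911, 0.133]
orientation: [0.001, 0.332, 0.943, -0.0]
wrist_force: [-0.1, -0.2, 0.7]
finger_gap: 0.0002
clock: 3.95
tcp_pos: [0.6021, -0.1933, 0.1328]
orientation: [0.0, 0.332, 0.943, 0.0]
wrist_force: [-0.8, -0.0, 0.9]
finger_gap: 0.0001
```

```bash
python3 -m crank '{"travel":[[-0.1,0,0],[-0.2,0,0]],"turn":[0,0]}'
python3 -m crank '{"travel":[[-0.1,0,0],[-0.2,0,0]],"turn":[0,0]}'
python3 - <<'E'
from h import *
c=cam("wrist");cv2.imwrite("pics/w2.png",cv2.resize(c["image"][100:400,180:460,::-1],None,fx=2,fy=2));
E
```

```text
clock: 4.12
tcp_pos: [0.6036, -0.1944, 0.1332]
orientation: [-0.004, 0.331, 0.944, 0.002]
wrist_force: [-17.8, 12.3, 21.8]
finger_gap: -0.0002
clock: 4.28
tcp_pos: [0.6079, -0.1979, 0.136]
orientation: [-0.005, 0.331, 0.944, 0.002]
wrist_force: [-25.6, 17.5, 39.7]
finger_gap: 0.0001
```

View pics/w2.png

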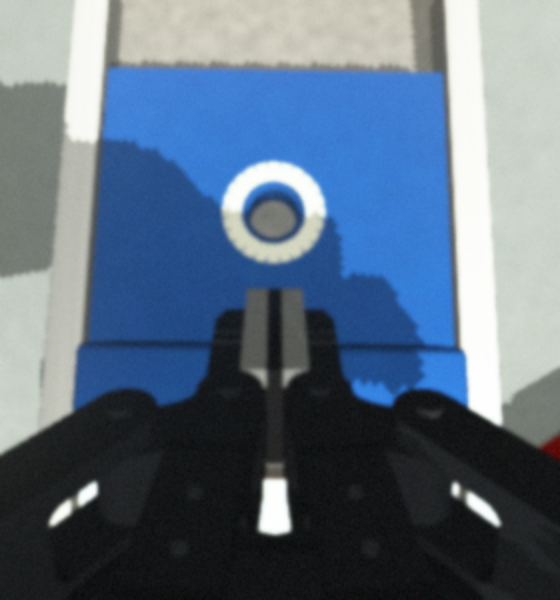

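The crop shows the fingertips under the rib, in contact with it, and the ring clear. The jaw is moving and dragging the fingers up with it, so I'll continue along the slope and relieve the vertical force.

```bash
python3 -m crank '{"travel":[[-0.05,0,-0.12],[-0.15,0,-0.18]],"turn":[0,0]}'
python3 -m crank '{"travel":[[-0.1,0,-0.06],[-0.2,0,-0.12]],"turn":[0,0]}'
```

```text
clock: 4.5
tcp_pos: [0.6145, -0.2031, 0.1414]
orientation: [-0.003, 0.331, 0.944, 0.001]
wrist_force: [-13.2, 8.8, 15.0]
finger_gap: 0.0003
clock: 4.67
tcp_pos: [0.6204, -0.208, 0.1459]
orientation: [-0.004, 0.331, 0.944, 0.001]
wrist_force: [-15.2, 9.3, 13.3]
finger_gap: -0.0001
```

```bash
python3 -m crank '{"travel":[[-0.1,0,-0.06],[-0.2,0,-0.12]],"turn":[0,0]}'
python3 -m crank '{"travel":[[-0.1,0,-0.06],[-0.15,0,-0.09]],"turn":[0,0]}'
python3 -m crank '{"travel":[[-0.1,0,-0.06],[-0.1,0,-0.06]],"turn":[0,0]}'
```

```text
clock: 4.83
tcp_pos: [0.6265, -0.213, 0.1505]
orientation: [-0.004, 0.331, 0.944, 0.001]
wrist_force: [-13.5, 10.3, 10.5]
finger_gap: 0.0002
clock: 5.0
tcp_pos: [0.6307, -0.2159, 0.1534]
orientation: [-0.005, 0.331, 0.944, 0.002]
wrist_force: [-14.5, 12.0, 11.0]
finger_gap: -0.0003
clock: 5.17
tcp_pos: [0.6341, -0.2185, 0.1559]
orientation: [-0.005, 0.331, 0.944, 0.002]
wrist_force: [-14.3, 10.6, 12.2]
finger_gap: 0.0002
```

```bash
python3 -m crank '{"travel":[[-0.1,0,-0.06],[-0.1,0,-0.06]],"turn":[0,0]}'
python3 -m crank '{"travel":[[-0.1,0,-0.06],[-0.1,0,-0.06]],"turn":[0,0]}'
python3 -m crank '{"travel":[[-0.1,0,-0.06],[-0.1,0,-0.06]],"turn":[0,0]}'
```

```text
clock: 5.33
tcp_pos: [0.6418, -0.2249, 0.1582]
orientation: [0.0, 0.331, 0.944, -0.0]
wrist_force: [1.3, -0.5, 0.4]
finger_gap: 0.0002
clock: 5.5
tcp_pos: [0.6458, -0.2284, 0.1604]
orientation: [0.001, 0.332, 0.943, -0.0]
wrist_force: [0.2, 0.0, 0.1]
finger_gap: -0.0002
clock: 5.67
tcp_pos: [0.6487, -0.2309, 0.1627]
orientation: [0.001, 0.332, 0.943, -0.0]
wrist_force: [0.5, 0.4, -0.2]
finger_gap: 0.0001
```

Run:
```python
from h import *
c=cam("wrist");t=cam("top");s=cam("scene")
np.savez("pics/w3.npz",**c);np.savez("pics/t3.npz",**t);np.savez("pics/s3.npz",**s)
a=cv2.resize(c["image"][110:360,190:440,::-1],(400,400));b=cv2.resize(t["image"][115:240,330:455,::-1],(400,400),interpolation=2)
cc=cv2.resize(s["image"][145:270,195:320,::-1],(400,400),interpolation=2)
cv2.imwrite("pics/c3.png",cv2.resize(np.hstack([a,cc]),None,fx=1,fy=1))
```

```text
(no output)
```

View pics/c3.png

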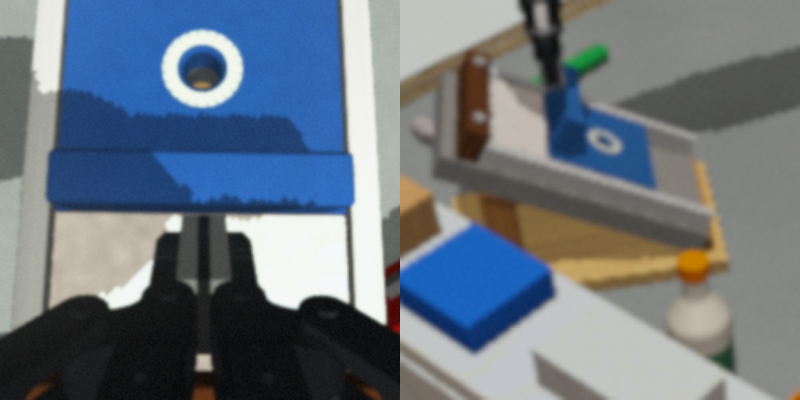

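The crop shows the jaw near home, with the fingertips having slipped over the rib onto the white-board side. I'll re-triangulate the hole from the wrist and scene views to get its height and the rib's.

Run:
```python
from h import *
w=np.load("pics/w3.npz");s=np.load("pics/s3.npz");w1=np.load("pics/w1.npz");s0=np.load("pics/scene0.npz");t0=np.load("pics/top0.npz")
W=lambda x,y:(x/1.6+190-.2,y/1.6+110-.2);S=lambda x,y:((x-400)/3.2+195-.34,y/3.2+145-.34)
print("hole now",tri(w,W(203,68),s,S(603,141)))
print("hole before w/s",tri(w1,(313.5,220),s0,S(632,150)), "w/t",tri(w1,(313.5,220),t0,(381.2,189)))
# rib far top edge (row 212 and front top edge row 152) -> world on candidate heights
f=np.array([np.cos(Y),np.sin(Y)])
for r in(152,205):
  for z in(.15,.17,.19):
    P=onz(w,W(203,r),z);print(r,z,P.round(4))
```

```text
hole now (array([ 0.61786063, -0.20450458,  0.11918762]), np.float64(0.0003016871049829807))
hole before w/s (array([ 0.59678123, -0.18731097,  0.10360879]), np.float64(0.0009553196576773359)) w/t (array([ 0.59630827, -0.18682956,  0.10395055]), np.float64(0.00014856542869804654))
152 0.15 [ 0.638  -0.2206  0.15  ]
152 0.17 [ 0.6322 -0.216   0.17  ]
152 0.19 [ 0.6265 -0.2114  0.19  ]
205 0.15 [ 0.6551 -0.2344  0.15  ]
205 0.17 [ 0.6475 -0.2283  0.17  ]
205 0.19 [ 0.6399 -0.2222  0.19  ]
```

Run:
```python
from h import *
from workcell import get_state
w=np.load("pics/w3.npz");X=get_state()["tcp_pos"];f=np.array([np.cos(Y),np.sin(Y),0])
for n,d in(("tcp",0*f),("front -7mm",-.007*f),("up20",np.array([0,0,.02])),("rib edge",None)):
    P=X+d if d is not None else np.array([.61786,-.2045,.1192])+.0154*f+[0,0,.0574]
    print(n,(proj(w,P)-[189.8,109.8])*1.6)
P=np.array([.61786,-.2045,.1192])
for x,z in((.042,0),(.042,.042),(.060,.042),(.06,0),(.06,.018-.022)):
    print(x,z,((proj(w,P+f*(.866*x-.5*z)+[0,0,.5*x+.866*z]))-[189.8,109.8])*1.6)
```

```text
tcp [199.69353653 199.72254641]
front -7mm [199.64382582 181.9034986 ]
up20 [199.33026384 226.33004368]
rib edge [202.99362687 150.20862033]
0.042 0 [203.00436691 168.43113217]
0.042 0.042 [202.99357296 150.09655411]
0.06 0.042 [203.02116329 206.65507433]
0.06 0 [203.02657058 213.81020169]
0.06 -0.004 [203.02697323 214.34283626]
```

The tip appears at the same pixel (317,244) in every wrist view, but the reported TCP projects about 10 rows higher. So the visible finger ends sit roughly 20 mm short of the TCP, which explains the slip. The rib geometry itself matches the picture. I'll push again, lower.

```bash
python3 -m crank '{"travel":[[0,0,-0.6],[0,0,-1.2],[0.8,0,-1.2],[1.6,0,-1.0],[1.6,0,-1.0]],"turn":[0,0,0,0,0]}'
python3 - <<'E'
from h import *
f=np.array([np.cos(Y),np.sin(Y),0]);H=np.array([.61786,-.2045,.1192])
go(H-.012*f+[0,0,.018],Y+np.pi/2)
E
```

```text
clock: 6.23
tcp_pos: [0.5903, -0.1848, 0.199]
orientation: [-0.006, 0.331, 0.944, 0.001]
wrist_force: [-0.0, 1.1, -1.4]
finger_gap: 0.0
t 6.2333 tcp [ 0.5903 -0.1848  0.199 ] travel [-0.566  0.049  1.538] turn 0.002 xt [-0.781  0.624  0.013] yt [ 0.624  0.781 -0.002] F [-0.   1.1 -1.4]
```

```bash
python3 -m crank '{"travel":[[-0.4,0.04,0.6],[-0.4,0.04,1.1],[-0.4,0.04,1.5],[-0.4,0.04,1.5]],"turn":[0,0,0,0]}'
python3 -m crank '{"travel":[[-0.2,0,0],[-0.35,0,0],[-0.4,0,0]],"turn":[0,0,0]}'
python3 -m crank '{"travel":[[-0.1,0,0],[-0.15,0,0]],"turn":[0,0]}'
```

```text
clock: 6.57
tcp_pos: [0.6091, -0.1977, 0.1384]
orientation: [-0.003, 0.331, 0.943, 0.0]
wrist_force: [0.2, -0.1, -0.3]
finger_gap: 0.0002
clock: 6.82
tcp_pos: [0.622, -0.2071, 0.1432]
orientation: [-0.003, 0.331, 0.944, 0.001]
wrist_force: [-11.0, 8.9, 4.6]
finger_gap: -0.0001
clock: 6.98
tcp_pos: [0.6222, -0.2072, 0.1431]
orientation: [-0.008, 0.331, 0.944, 0.003]
wrist_force: [-23.1, 18.1, 12.6]
finger_gap: 0.0001
```

```bash
python3 -m crank '{"travel":[[-0.1,0,-0.06],[-0.15,0,-0.09]],"turn":[0,0]}'
python3 -m crank '{"travel":[[-0.1,0,-0.06],[-0.1,0,-0.06]],"turn":[0,0]}'
```

```text
clock: 7.15
tcp_pos: [0.622, -0.2072, 0.1435]
orientation: [-0.014, 0.33, 0.944, 0.004]
wrist_force: [-30.6, 22.9, 2.6]
finger_gap: 0.0
clock: 7.32
tcp_pos: [0.6218, -0.2071, 0.1436]
orientation: [-0.018, 0.33, 0.944, 0.005]
wrist_force: [-33.0, 26.3, 2.5]
finger_gap: 0.0
```

About 36 N along the slope gives no movement, so the jaw is home. I'll back off, rise and look.

```bash
python3 -m crank '{"travel":[[0.5,0,0],[0.9,0,-0.3],[1.2,0,-1.1],[1.5,0,-1.9],[1.5,0,-2.7]],"turn":[0,0,0,0,0]}'
python3 -m crank '{"travel":[[0,0,-0.5],[0.5,0,-0.9],[0.5,0,-0.9],[0.5,0,-0.9]],"turn":[0,0,0,0]}' 85
python3 - <<'E'
from h import *
c=cam("wrist");t=cam("top");s=cam("scene")
for n,k in zip("wts",(c,t,s)):np.savez(f"pics/{n}4.npz",**k)
x,y=proj(c,np.array([.61786,-.2045,.1192])).astype(int)
def ring(k,r=16):
    u,v=proj(k,np.array([.61786,-.2045,.1192])).astype(int);im=k["image"][v-r:v+r,u-r:u+r]
    h=cv2.cvtColor(im,cv2.COLOR_RGB2HSV);n,l,st,ce=cv2.connectedComponentsWithStats(cv2.inRange(h,(0,0,0),(180,115,255)))
    i=min((i for i in range(1,n) if st[i,4]>8),key=lambda i:np.linalg.norm(ce[i]-r));m=(l==i).astype(np.uint8)
    cn=max(cv2.findContours(m,0,2)[0],key=cv2.contourArea)
    e=cv2.fitEllipse(cn);return np.array(e[0])+[u-r,v-r],e[1]
R={n:ring(k) for n,k in zip("wts",(c,t,s))};print(R)
print(tri(c,R["w"][0],s,R["s"][0]),tri(c,R["w"][0],t,R["t"][0]),tri(t,R["t"][0],s,R["s"][0]))
a=cv2.resize(c["image"][y-60:y+190,x-125:x+125,::-1],(500,500));cv2.imwrite("pics/c4.png",a)
go([0.571,.325,.29],np.pi/2)
E
```

```text
clock: 7.73
tcp_pos: [0.5889, -0.1803, 0.2599]
orientation: [0.001, 0.331, 0.944, 0.0]
wrist_force: [1.7, 0.8, 0.4]
finger_gap: 0.0001
clock: 8.07
tcp_pos: [0.5753, -0.1693, 0.2956]
orientation: [0.003, 0.331, 0.943, -0.0]
wrist_force: [0.6, 0.5, 0.1]
finger_gap: 0.0481Traceback (most recent call last):
  File "<stdin>", line 11, in <module>
  File "<stdin>", line 10, in ring
cv2.error: OpenCV(4.12.0) /io/opencv/modules/imgproc/src/shapedescr.cpp:361: error: (-201:Incorrect size of input array) There should be at least 5 points to fit the ellipse in function 'fitEllipseNoDirect'
```

Run:
```python
from h import *
C=[]
for n,w in zip("wts",(70,24,24)):
    k=np.load(f"pics/{n}4.npz");u,v=proj(k,np.array([.61786,-.2045,.1192])).astype(int);print(n,u-w,v-w)
    C.append(cv2.resize(k["image"][v-w:v+w,u-w:u+w,::-1],(266,266),interpolation=2))
cv2.imwrite("pics/c4.png",np.hstack(C))
go([0.571,.325,.29],np.pi/2)
```

```text
w 244 142
t 364 155
s 234 164
t 8.2167 tcp [ 0.5744 -0.1692  0.2919] travel [7.795 9.584 0.049] turn -0.676 xt [-0.78   0.626  0.   ] yt [ 0.626  0.78  -0.   ] F [ 0.   0.3 -0.2]
```

View pics/c4.png

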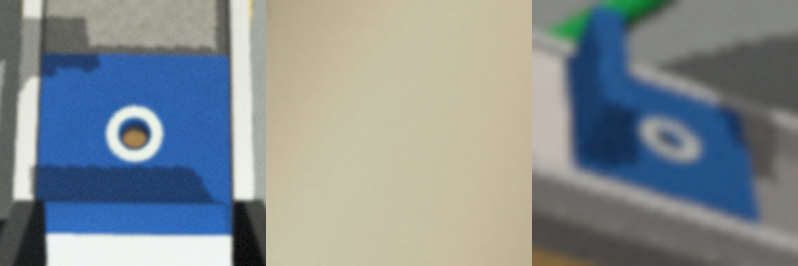

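The jaw's edge touches the white board, and brown wood shows through the hole, so the two holes line up. The ring is at wrist (314.5,213.0) and scene (258.7,188.9). Now to the rack.

```bash
python3 - <<'E'
from h import *
w=np.load("pics/w4.npz");s=np.load("pics/s4.npz")
print(tri(w,(314.2,212.8),s,(258.5,188.7)))
E
python3 -m crank '{"travel":[[0.5,0.6,0],[1.1,1.4,0],[1.7,2.2,0],[2.3,3.0,0],[2.9,3.8,0]],"turn":[0,0,0,0,0]}'
python3 -m crank '{"travel":[[0.6,0.8,0],[1.2,1.6,0],[1.8,2.4,0],[2.4,3.2,0],[3.0,3.7,0]],"turn":[0,0,0,0,0]}'
python3 -m crank '{"travel":[[0.6,0.7,0],[1.2,1.4,0],[1.5,1.8,0],[1.5,1.8,0],[1.5,1.8,0]],"turn":[-0.12,-0.24,-0.36,-0.48,-0.6]}'
python3 - <<'E'
from h import *
go([0.571,.325,.25],np.pi/2)
E
```

```text
(array([ 0.61751269, -0.20450671,  0.11945235]), np.float64(0.001851567644556316))
clock: 8.63
tcp_pos: [0.5785, 0.0237, 0.2911]
orientation: [-0.001, 0.332, 0.943, -0.0]
wrist_force: [0.5, 0.2, -0.3]
finger_gap: 0.0849
clock: 9.05
tcp_pos: [0.578, 0.2157, 0.2904]
orientation: [-0.001, 0.331, 0.944, -0.0]
wrist_force: [-0.3, -0.1, 0.3]
finger_gap: 0.0852
clock: 9.47
tcp_pos: [0.5755, 0.3085, 0.2902]
orientation: [-0.001, 0.034, 0.999, -0.001]
wrist_force: [-0.4, 0.1, 0.1]
finger_gap: 0.0851
t 9.4667 tcp [0.5755 0.3085 0.2902] travel [0.138 0.406 1.005] turn -0.067 xt [-0.998  0.067  0.003] yt [ 0.067  0.998 -0.001] F [-0.4  0.1  0.1]
```

```bash
python3 -m crank '{"travel":[[0.1,0.4,0.4],[0.1,0.4,0.6],[0.1,0.4,0.6]],"turn":[-0.067,-0.067,-0.067]}'
python3 - <<'E'
from h import *
c=cam("wrist");np.savez("pics/w5.npz",**c);cv2.imwrite("pics/w5.png",c["image"][:,:,::-1])
u=proj(c,np.array([.571,.325,.16]));print(u,proj(c,np.array([.571,.325,.11])))
go([0.571,.325,.25],np.pi/2)
E
```

```text
clock: 9.72
tcp_pos: [0.572, 0.3227, 0.2647]
orientation: [-0.003, 0.005, 1.0, -0.001]
wrist_force: [-0.7, -0.5, 0.5]
finger_gap: 0.0851
[318.75604197 183.4918081 ] [318.61909669 170.13203463]
t 9.7667 tcp [0.5723 0.3223 0.266 ] travel [0.031 0.067 0.401] turn -0.01 xt [-1.     0.01   0.004] yt [ 0.01   1.    -0.002] F [ 0.  -0.7 -0. ]
```

View pics/w5.png

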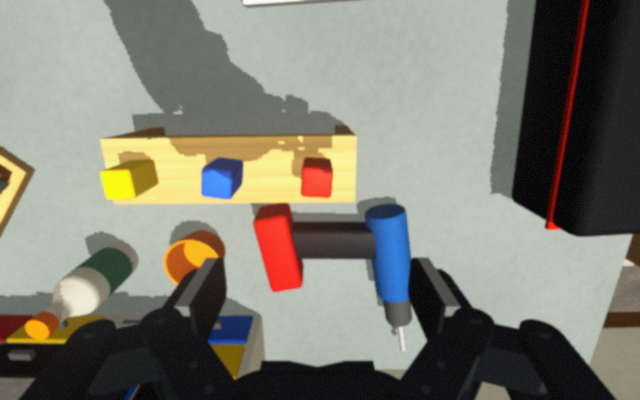

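Red handle centre is at (317,178), spanning rows 158–198, within about 1 mm of the prediction and squarely aligned. I'll descend and grip.

```bash
python3 -m crank '{"travel":[[0.03,0.06,0.8],[0.03,0.06,1.6],[0.03,0.06,2.4],[0.03,0.06,3.0],[0.03,0.06,3.4]],"turn":[0,0,0,0,0]}'
python3 -m crank '{"travel":[[0,0,0.3],[0,0,0.3]],"turn":[0,0]}'
python3 -m crank '{"travel":[[0,0,0],[0,0,0],[0,0,0],[0,0,0],[0,0,0]],"turn":[0,0,0,0,0]}' 20 25
python3 -m crank '{"travel":[[0,0,0],[0,0,0]],"turn":[0,0]}'
python3 - <<'E'
from h import *
go([0.571,.325,.118],np.pi/2)
c=cam("wrist");s=cam("scene")
a=cv2.resize(c["image"][110:310,220:420,::-1],(400,400));b=cv2.resize(s["image"][195:275,370:450,::-1],(400,400),interpolation=2)
cv2.imwrite("pics/c6.png",np.hstack([a,b]))
E
```

```text
clock: 10.18
tcp_pos: [0.5708, 0.3238, 0.1297]
orientation: [-0.002, 0.006, 1.0, -0.001]
wrist_force: [1.1, -0.0, 0.4]
finger_gap: 0.0852
clock: 10.35
tcp_pos: [0.5704, 0.3236, 0.1175]
orientation: [-0.002, 0.006, 1.0, -0.001]
wrist_force: [-1.0, -0.0, -0.3]
finger_gap: 0.085
clock: 10.77
tcp_pos: [0.5726, 0.3253, 0.1219]
orientation: [0.001, 0.005, 1.0, 0.0]
wrist_force: [-0.3, -1.7, 4.7]
finger_gap: 0.0275
clock: 10.93
tcp_pos: [0.5726, 0.3254, 0.1219]
orientation: [0.001, 0.005, 1.0, 0.0]
wrist_force: [-0.1, -3.0, 5.0]
finger_gap: 0.0272
t 10.9333 tcp [0.5726 0.3254 0.1219] travel [ 0.041 -0.01   0.097] turn -0.009 xt [-1.     0.009 -0.002] yt [0.009 1.    0.   ] F [-0.1 -3.   5. ]
```

View pics/c6.png

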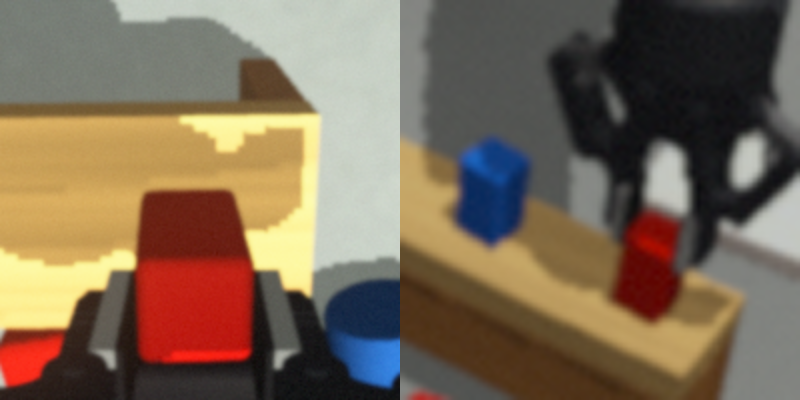

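The pads hold the upper half of the red handle, with their tips at about mid-handle, which confirms the fingertips lie above the reported TCP. I'll raise the pin until only its nose is in the hole.

```bash
python3 -m crank '{"travel":[[0,0,-0.4],[0,0,-0.8],[0,0,-1.2],[0,0,-1.5],[0,0,-1.6]],"turn":[0,0,0,0,0]}' 
python3 -m crank '{"travel":[[0,0,0],[0,0,0]],"turn":[0,0]}'
```

```text
clock: 11.45
tcp_pos: [0.5724, 0.3259, 0.1863]
orientation: [0.001, 0.004, 1.0, 0.001]
wrist_force: [-0.5, 0.4, 0.2]
finger_gap: 0.0268
clock: 11.62
tcp_pos: [0.5715, 0.3253, 0.1837]
orientation: [-0.0, 0.004, 1.0, -0.0]
wrist_force: [0.2, 0.7, -1.6]
finger_gap: 0.0274
```

```bash
python3 -m crank '{"travel":[[0,0,-0.15],[0.15,0,-0.15],[0.3,0,-0.14],[0.45,0,-0.12],[0.6,0,-0.09]],"turn":[0,0,0,0,0]}' - 20
python3 -m crank '{"travel":[[0.15,0,0.03],[0.3,0,0.07],[0.45,0,0.12]],"turn":[0,0,0]}'
```

```text
clock: 12.03
tcp_pos: [0.5475, 0.3254, 0.1884]
orientation: [0.001, 0.004, 1.0, -0.0]
wrist_force: [1.8, -0.2, 1.1]
finger_gap: 0.0275
clock: 12.28
tcp_pos: [0.5292, 0.3257, 0.1836]
orientation: [0.0, 0.004, 1.0, 0.0]
wrist_force: [2.1, -0.6, 1.6]
finger_gap: 0.0275
```

```bash
python3 -m crank '{"travel":[[0.15,0,0.06],[0.3,0,0.12],[0.45,0,0.19],[0.52,0,0.22]],"turn":[0,0,0,0]}'
python3 - <<'E'
from h import *
go([0.571,.325,.118],np.pi/2)
s=cam("scene");np.savez("pics/s7.npz",**s);w=cam("wrist");np.savez("pics/w7.npz",**w)
b=cv2.resize(s["image"][185:285,350:450,::-1],(400,400),interpolation=2);a=cv2.resize(w["image"][100:300,220:420,::-1],(400,400))
cv2.imwrite("pics/c7.png",np.hstack([a,b]))
E
```

```text
clock: 12.62
tcp_pos: [0.5078, 0.3258, 0.1739]
orientation: [-0.0, 0.004, 1.0, -0.0]
wrist_force: [1.6, -0.5, -0.9]
finger_gap: 0.0272
t 12.6167 tcp [0.5078 0.3258 0.1739] travel [-1.582 -0.007  1.397] turn -0.008 xt [-1.     0.008  0.001] yt [ 0.008  1.    -0.   ] F [ 1.6 -0.5 -0.9]
```

View pics/c7.png

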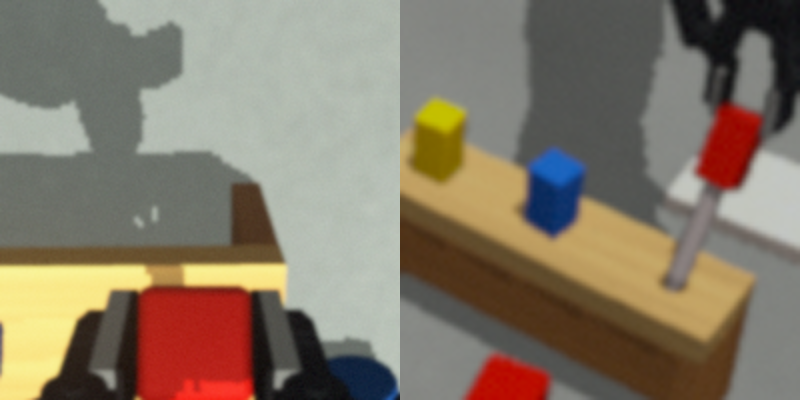

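The pin is tilted in the grip, handle towards the robot and nose in the hole. In the crop its shaft runs from (713,192) to (675,283). I'll measure the angle in its vertical plane.

Run:
```python
from h import *
s=np.load("pics/s7.npz");im=s["image"]
S=lambda x,y:((x-400)/4+350-.4,y/4+185-.4)
def ony(px,y=.3256):
    o,v=ray(s,px);return o+v*(y-o[1])/v[1]
# red handle + shaft centroid lines by rows
h=cv2.cvtColor(im,cv2.COLOR_RGB2HSV)
sub=h[210:262,415:450];m=cv2.inRange(sub,(0,150,40),(8,255,255))|cv2.inRange(sub,(172,150,40),(180,255,255))
n,l,st,ce=cv2.connectedComponentsWithStats(m);i=1+np.argmax(st[1:,4]);print("red",ce[i]+[415,210],st[i])
c=ony(ce[i]+[415,210])
a=ony(S(713,193));b=ony(S(676,278));print(a,b,c)
for p,q in((a,b),(c,b)):print(np.degrees(np.arctan2(q[0]-p[0],p[2]-q[2])),np.linalg.norm(p-q))
```

```text
red [432.04347826 220.97826087] [ 10   0  16  22 230]
[0.53685253 0.3256     0.16342087] [0.57339163 0.3256     0.11798581] [0.52358593 0.3256     0.1932407 ]
38.80641085814133 0.05830480694383921
33.497661508664756 0.09024359223009903
```

```bash
python3 -m crank '{"travel":[[0.2,0,-0.35],[0.5,0,-0.9],[0.8,0,-1.5],[0.8,0,-2.0],[0.8,0,-2.0]],"turn":[0,0,0,0,0]}'
python3 - <<'E'
from h import *
go([0.571,.325,.118],np.pi/2)
s=cam("scene");np.savez("pics/s8.npz",**s);t=cam("top");np.savez("pics/t8.npz",**t)
P=np.array([.475,.3256,.27]);C=[]
for k,w in((s,45),(t,45)):
    u,v=proj(k,P).astype(int);print(u-w,v-w);C.append(cv2.resize(k["image"][v-w:v+w,u-w:u+w,::-1],(400,400),interpolation=2))
cv2.imwrite("pics/c8.png",np.hstack(C))
E
```

```text
clock: 13.13
tcp_pos: [0.4776, 0.3272, 0.2587]
orientation: [0.002, 0.004, 1.0, 0.002]
wrist_force: [-0.0, 0.3, -0.7]
finger_gap: 0.0268
t 13.1333 tcp [0.4776 0.3272 0.2587] travel [-2.319 -0.049  3.528] turn -0.008 xt [-1.     0.008 -0.004] yt [0.008 1.    0.003] F [-0.   0.3 -0.7]
400 141
122 174
```

View pics/c8.png

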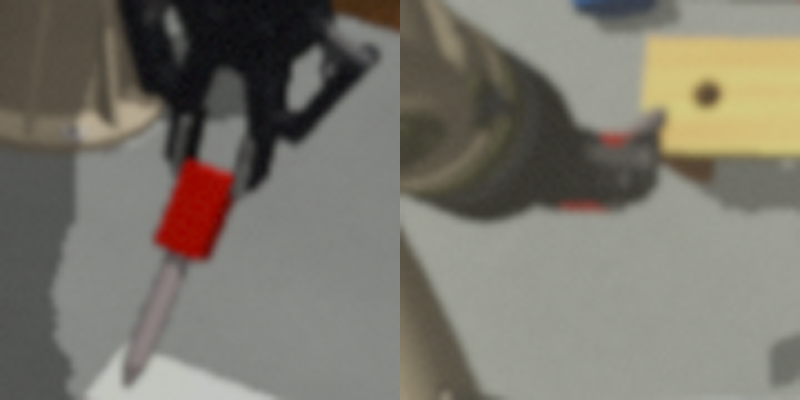

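In the scene crop the nose is at (127,383) and the shoulder at (183,252). In the top crop the nose is at about (662,112).

Run:
```python
from h import *
s=np.load("pics/s8.npz");t=np.load("pics/t8.npz")
S=lambda x,y:(x/4.444+400-.4,y/4.444+141-.4);T=lambda x,y:((x-400)/4.444+122-.4,y/4.444+174-.4)
tip,e=tri(s,S(127,383),t,T(662,112));print("tip",tip,e)
def ony(px,y=.327):
    o,v=ray(s,px);return o+v*(y-o[1])/v[1]
a=ony(S(183,252));b=ony(S(127,383));c=ony(S(195,210));print(a,b,c)
for p,q in((a,b),(c,b),(a,tip)):print(np.degrees(np.arctan2(q[0]-p[0],p[2]-q[2])),np.linalg.norm(p-q))
# solve: tip at tip; predicted tip rel. TCP for angles
```

```text
tip [0.54249663 0.32609462 0.18750369] 0.0012010926341018682
[0.49932659 0.327      0.25243568] [0.54680384 0.327      0.19088319] [0.49392989 0.327      0.27735175]
37.644059248359426 0.07773543520690204
31.445025503796025 0.101353173444009
33.61794905798428 0.0779784297176227
```

Run:
```python
from h import *
f=np.array([np.cos(Y),np.sin(Y),0]);z=np.array([0,0,1.]);n=-.5*f+.866*z;H=np.array([.6177,-.2045,.1193])
X=H+.035*n-.067*f+.0695*z;print(X)
go(X,Y+np.pi/2)
```

```text
[ 0.5517831  -0.15163023  0.21911   ]
t 13.2333 tcp [0.4772 0.3265 0.2546] travel [ -1.967 -11.939   0.877] turn 0.667 xt [-1.     0.009 -0.   ] yt [0.009 1.    0.001] F [ 0.6 -0.5 -1. ]
```

```bash
python3 -m crank '{"travel":[[0,-0.5,-0.4],[0,-1.2,-0.8],[-0.1,-2.0,-1.0],[-0.2,-2.8,-1.0],[-0.4,-3.6,-1.0]],"turn":[0,0,0,0,0]}'
python3 -m crank '{"travel":[[-0.1,-0.8,0],[-0.3,-1.6,0],[-0.4,-2.4,0],[-0.6,-3.2,0],[-0.7,-4.0,0]],"turn":[0,0,0,0,0]}'
python3 -m crank '{"travel":[[-0.1,-0.8,0],[-0.3,-1.6,0],[-0.4,-2.4,0],[-0.6,-3.0,0],[-0.7,-3.4,0]],"turn":[0.1,0.2,0.3,0.4,0.5]}'
python3 -m crank '{"travel":[[0,0,0],[0,0,0],[0,0,0]],"turn":[0.1,0.17,0.17]}'
python3 - <<'E'
from h import *
f=np.array([np.cos(Y),np.sin(Y),0]);z=np.array([0,0,1.]);n=-.5*f+.866*z;H=np.array([.6177,-.2045,.1193])
go(H+.035*n-.067*f+.068*z,Y+np.pi/2)
E
```

```text
clock: 13.65
tcp_pos: [0.491, 0.1809, 0.2933]
orientation: [-0.001, 0.004, 1.0, 0.0]
wrist_force: [0.3, 0.4, -2.4]
finger_gap: 0.027
clock: 14.07
tcp_pos: [0.5181, 0.0202, 0.2922]
orientation: [-0.002, 0.005, 1.0, 0.0]
wrist_force: [0.6, -0.1, -1.7]
finger_gap: 0.0274
clock: 14.48
tcp_pos: [0.545, -0.1171, 0.2918]
orientation: [-0.002, 0.255, 0.967, 0.0]
wrist_force: [0.0, 0.4, -2.1]
finger_gap: 0.0277
clock: 14.73
tcp_pos: [0.5445, -0.1149, 0.292]
orientation: [-0.002, 0.334, 0.942, 0.0]
wrist_force: [-0.5, -0.4, -1.2]
finger_gap: 0.0271
t 14.7333 tcp [ 0.5445 -0.1149  0.292 ] travel [-0.727 -0.596  1.857] turn -0.006 xt [-0.776  0.63   0.004] yt [ 0.63   0.776 -0.001] F [-0.5 -0.4 -1.2]
```

```bash
python3 -m crank '{"travel":[[-0.4,-0.3,0.4],[-0.73,-0.6,0.9],[-0.73,-0.6,1.4],[-0.73,-0.6,1.85],[-0.73,-0.6,1.85]],"turn":[0,0,0,0,0]}'
python3 -m crank '{"travel":[[0,0,0]],"turn":[0]}'
python3 - <<'E'
from h import *
f=np.array([np.cos(Y),np.sin(Y),0]);z=np.array([0,0,1.]);n=-.5*f+.866*z;H=np.array([.6177,-.2045,.1193])
go(H+.035*n-.067*f+.068*z,Y+np.pi/2)
C=[]
for k,w in(("scene",35),("wrist",90)):
    c=cam(k);np.savez(f"pics/{k[0]}9.npz",**c);u,v=proj(c,H+.02*n).astype(int);print(k,u-w,v-w,"hole",proj(c,H),"tip",proj(c,H+.035*n))
    C.append(cv2.resize(c["image"][v-w:v+w,u-w:u+w,::-1],(400,400),interpolation=2))
cv2.imwrite("pics/c9.png",np.hstack(C))
E
```

```text
clock: 15.15
tcp_pos: [0.5501, -0.1504, 0.215]
orientation: [-0.005, 0.332, 0.943, 0.0]
wrist_force: [0.1, -0.5, -1.8]
finger_gap: 0.0275
clock: 15.23
tcp_pos: [0.5516, -0.1508, 0.2187]
orientation: [-0.002, 0.332, 0.943, 0.0]
wrist_force: [-0.5, 0.3, -0.9]
finger_gap: 0.0278
t 15.2333 tcp [ 0.5516 -0.1508  0.2187] travel [-0.018 -0.014  0.027] turn -0.001 xt [-0.779  0.627  0.004] yt [ 0.627  0.779 -0.001] F [-0.5  0.3 -0.9]
scene 225 148 hole [258.17993382 188.67475371] tip [262.7292978  179.85412298]
wrist 224 181 hole [314.63114158 270.48739862] tip [314.33425553 271.56593141]
```

View pics/c9.png

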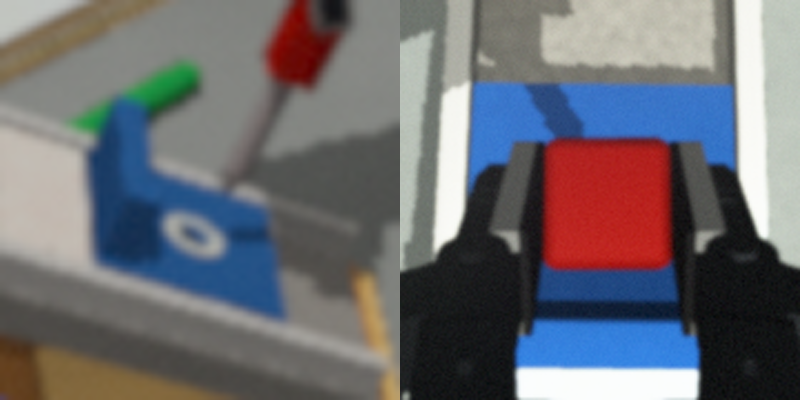

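The wrist view shows the handle centred over the jig's axis. In the scene crop the nose is at (230,186) and the ring at (195,235), so the nose is about 4 mm too far downhill. I'll shift uphill and descend along the hole's axis.

```bash
python3 -m crank '{"travel":[[-0.18,-0.02,0.17],[-0.28,-0.02,0.35],[-0.38,-0.02,0.52],[-0.48,-0.02,0.69],[-0.48,-0.02,0.69]],"turn":[0,0,0,0,0]}'
python3 -m crank '{"travel":[[-0.07,0,0.1],[-0.14,0,0.2]],"turn":[0,0]}'
python3 -m crank '{"travel":[[-0.06,0,0.1],[-0.06,0,0.1]],"turn":[0,0]}'
```

```text
clock: 15.75
tcp_pos: [0.5671, -0.1644, 0.1907]
orientation: [-0.001, 0.333, 0.943, 0.0]
wrist_force: [-0.6, -0.2, -1.2]
finger_gap: 0.0269
clock: 15.92
tcp_pos: [0.5719, -0.1678, 0.1848]
orientation: [0.0, 0.333, 0.943, 0.0]
wrist_force: [0.4, -0.7, -1.1]
finger_gap: 0.0277
clock: 16.08
tcp_pos: [0.5734, -0.1693, 0.1799]
orientation: [-0.001, 0.333, 0.943, 0.0]
wrist_force: [-0.3, -0.0, -2.0]
finger_gap: 0.0271
```

```bash
python3 -m crank '{"travel":[[-0.08,0,0.11],[-0.16,0,0.22]],"turn":[0,0]}'
python3 -m crank '{"travel":[[-0.08,0,0.11],[-0.16,0,0.22]],"turn":[0,0]}'
```

```text
clock: 16.25
tcp_pos: [0.5784, -0.173, 0.1721]
orientation: [-0.0, 0.333, 0.943, 0.0]
wrist_force: [-1.4, 0.2, -1.8]
finger_gap: 0.027
clock: 16.42
tcp_pos: [0.5832, -0.177, 0.1626]
orientation: [-0.001, 0.333, 0.943, 0.0]
wrist_force: [-1.8, 1.0, -1.2]
finger_gap: 0.0276
```

```bash
python3 -m crank '{"travel":[[-0.07,0,0.11],[-0.14,0,0.22]],"turn":[0,0]}'
python3 -m crank '{"travel":[[-0.07,0,0.11],[-0.14,0,0.22]],"turn":[0,0]}'
```

```text
clock: 16.58
tcp_pos: [0.5876, -0.1807, 0.1537]
orientation: [-0.001, 0.333, 0.943, 0.0]
wrist_force: [-2.5, 2.2, -1.0]
finger_gap: 0.0272
clock: 16.75
tcp_pos: [0.5919, -0.1842, 0.145]
orientation: [-0.001, 0.333, 0.943, 0.0]
wrist_force: [-2.1, 0.8, -0.5]
finger_gap: 0.0273
```

```bash
python3 -m crank '{"travel":[[-0.07,0,0.11],[-0.15,0,0.22]],"turn":[0,0]}'
python3 -m crank '{"travel":[[-0.07,0,0.1],[-0.1,0,0.15],[-0.1,0,0.15]],"turn":[0,0,0]}'
```

```text
clock: 16.92
tcp_pos: [0.5965, -0.188, 0.1363]
orientation: [-0.001, 0.333, 0.943, -0.0]
wrist_force: [-3.2, 2.0, -2.0]
finger_gap: 0.0274
clock: 17.17
tcp_pos: [0.5998, -0.1907, 0.1299]
orientation: [-0.001, 0.333, 0.943, -0.0]
wrist_force: [-2.5, 0.6, -4.6]
finger_gap: 0.0272
```

```bash
python3 -m crank '{"travel":[[-0.04,0,0.07],[-0.04,0,0.07]],"turn":[0,0]}'
python3 -m crank '{"travel":[[-0.04,0,0.07],[-0.04,0,0.07]],"turn":[0,0]}'
python3 -m crank '{"travel":[[-0.04,0,0.07],[-0.04,0,0.07]],"turn":[0,0]}'
```

```text
clock: 17.33
tcp_pos: [0.6009, -0.1916, 0.1276]
orientation: [-0.0, 0.333, 0.943, -0.0]
wrist_force: [-2.6, 0.4, -4.2]
finger_gap: 0.0271
clock: 17.5
tcp_pos: [0.601, -0.1916, 0.1271]
orientation: [-0.001, 0.333, 0.943, 0.0]
wrist_force: [-10.3, 4.7, 8.5]
finger_gap: 0.0272
clock: 17.67
tcp_pos: [0.6015, -0.1921, 0.1263]
orientation: [-0.001, 0.333, 0.943, 0.0]
wrist_force: [-16.7, 7.2, 19.7]
finger_gap: 0.0269
```

The shoulder meets the plate within 1 mm of the expected height. I'll press once more, then open and withdraw straight up.

```bash
python3 -m crank '{"travel":[[0,0,0.05],[0,0,0.05]],"turn":[0,0]}'
python3 -m crank '{"travel":[[0,0,-0.05],[0,0,-0.1],[0,0,-0.1],[0,0,-0.1]],"turn":[0,0,0,0]}' 60
python3 -m crank '{"travel":[[0.2,0,-0.6],[0.4,0,-1.3],[0.6,0,-2.0],[0.8,0,-2.8],[0.8,0,-3.2]],"turn":[0,0,0,0,0]}'
python3 -m crank '{"travel":[[0.6,0,0],[1.2,0,0],[1.6,0,0],[1.6,0,0]],"turn":[0,0,0,0]}'
python3 - <<'E'
from h import *
f=np.array([np.cos(Y),np.sin(Y),0]);z=np.array([0,0,1.]);n=-.5*f+.866*z;H=np.array([.6177,-.2045,.1193])
R={}
for k in("scene","wrist","top"):
    c=cam(k);np.savez(f"pics/{k[0]}A.npz",**c);h=cv2.cvtColor(c["image"],cv2.COLOR_RGB2HSV)
    m=cv2.inRange(h,(0,150,40),(8,255,255))|cv2.inRange(h,(172,150,40),(180,255,255))
    u,v=proj(c,H+.025*n);nn,l,st,ce=cv2.connectedComponentsWithStats(m);g=[i for i in range(1,nn) if st[i,4]>30]
    i=min(g,key=lambda i:np.linalg.norm(ce[i]-[u,v]));print(k,"pred mid",u,v,"red",ce[i],st[i])
    pts=np.array([proj(c,H+n*b+a*.014*(.866*f+.5*z)+d*.014*np.array([-f[1],f[0],0])) for a in(-1,1) for d in(-1,1) for b in(0,.05)]);print("pred box",pts.min(0).round(1),pts.max(0).round(1))
    R[k]=(c,ce[i])
print(tri(*R["scene"],*R["wrist"]),"expected",H+.025*n)
E
```

```text
clock: 17.83
tcp_pos: [0.6019, -0.1923, 0.1255]
orientation: [0.0, 0.333, 0.943, -0.0]
wrist_force: [-18.0, 8.2, 23.7]
finger_gap: 0.0274
clock: 18.17
tcp_pos: [0.6049, -0.1941, 0.1251]
orientation: [0.001, 0.333, 0.943, -0.0]
wrist_force: [0.5, -0.4, -0.9]
finger_gap: 0.06
clock: 18.58
tcp_pos: [0.5794, -0.1733, 0.2565]
orientation: [0.002, 0.333, 0.943, -0.0]
wrist_force: [1.0, -0.3, 1.1]
finger_gap: 0.0604
clock: 18.92
tcp_pos: [0.5274, -0.1317, 0.253]
orientation: [-0.0, 0.332, 0.943, 0.0]
wrist_force: [0.3, -0.3, -0.3]
finger_gap: 0.0604
scene pred mid 261.4176185017146 182.3970490955078 red [262.38686131 182.42335766] [257 174  13  18 137]
pred box [253.7 172.2] [269.4 192.5]
wrist pred mid 315.30808225837984 279.3286759427398 red [315.37546012 278.76196319] [301 264  30  31 815]
pred box [300.1 264.9] [330.3 296.4]
top pred mid 386.81321700833206 181.3256490314457 red [218.30604982 157.46619217] [210 139  19  37 562]
pred box [377.6 172.6] [395.8 190.3]
(array([ 0.60657692, -0.19500259,  0.14142908]), np.float64(0.0020609572338490074)) expected [ 0.60794898 -0.19667903  0.14095   ]
```

Numerically the handle sits where a seated pin should: the wrist box is within about 1 px, and its centre is within 2 mm. I'll check the jaw edge and the other pins by number, then hand in.

Run:
```python
from h import *
f=np.array([np.cos(Y),np.sin(Y),0]);z=np.array([0,0,1.]);n=-.5*f+.866*z;u=.866*f+.5*z;yj=np.array([-f[1],f[0],0]);H=np.array([.6177,-.2045,.1193])
w=np.load("pics/wA.npz");h=cv2.cvtColor(w["image"],cv2.COLOR_RGB2HSV)
for d in(-.035,.035):
    for x,nn,t in((-.05,0,"low edge"),(.06,.042,"rib top back"),(.06,0,"board line")):
        p=proj(w,H+x*u+nn*n+d*yj);print(d,t,p.round(1))
    col=int(p[0]);b=np.where(cv2.inRange(h[:,col:col+1],(100,110,40),(125,255,255))[:,0]>0)[0];print("blue rows",b.min(),b.max(),"below:",w["image"][b.max()+1:b.max()+6,col].tolist())
t0,tA=np.load("pics/top0.npz")["image"],np.load("pics/tA.npz")["image"]
for nm,(x0,y0,x1,y1) in dict(blue=(212,182,232,204),yel=(248,180,266,204),glue=(290,125,320,162),tub=(242,135,278,168),drill=(150,95,232,180),hammer=(455,180,495,275),offcut=(165,260,230,300)).items():
    print(nm,cv2.absdiff(t0,tA)[y0:y1,x0:x1].mean().round(1),end="; ")
from workcell import get_state;s=get_state();print(s["clock"],s["wrist_force"].round(1))
```

```text
-0.035 low edge [284. 232.]
-0.035 rib top back [277.4 347.1]
-0.035 board line [282.2 336.7]
blue rows 232 344 below: [[181, 206, 230], [231, 239, 243], [242, 246, 247], [243, 247, 249], [242, 247, 248]]
0.035 low edge [346.7 231.9]
0.035 rib top back [353.2 346.9]
0.035 board line [348.8 336.5]
blue rows 232 344 below: [[119, 155, 207], [188, 209, 228], [232, 240, 244], [242, 246, 248], [242, 247, 249]]
blue 5.8; yel 5.9; glue 5.3; tub 5.7; drill 5.7; hammer 6.2; offcut 6.7; 19.0667 [-0.5  0.9  0.1]
```

```bash
python3 -c "
from workcell import *
print(hand_in())"
```

```text
the job is handed in; nothing more can be done
None
```

I pushed the jaw home against the white board, put the red pin through the jaw and ramp until its handle sat on the jaw, released it, and handed the job in at about 19 s.

- **Jaw:** On the first push the fingers slipped over the rib. I pushed again lower, and about 36 N along the slope no longer moved the jaw. After the release, the jaw's low edge was still at its home position, within 1 px.
- **Pin:** The tool cannot be tilted, so I levered the pin's nose in the rack hole until it leaned about 35° in the grip. It then lined itself up in the hole on the way in. Contact forces stayed low, and the final press reached about 31 N.
- **Seating:** The handle's centre is within about 2 mm of where a seated pin should be, and its outline in the wrist view is within about 1 px. I checked this from colour masks, because my picture allowance was used up.
- **Other things:** The two other pins, glue, tub, drill, hammer and offcut show no change in the top view beyond what looks like image noise. The gripper ended clear, with the wrist force near zero.
- **Checks that disagreed:**
  - The visible fingertips lie about 20 mm short of the reported TCP, which caused the first slip.
  - The top-view check of the red handle failed because the mask picked up the drill's red part instead.

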